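# Air the curing box

## Robot

A 6-joint arm with a two-finger parallel gripper is mounted at the origin on a cart in front of the work surface, level with it; the furniture and walls round the work are solid. World frame = base frame: x ahead of the robot, y to its left, z up, the work surface at z = 0. Lengths are in m, angles in rad, forces in N, time in s.
With the tool pointing down it reaches from about 0.275 to 0.825 m from the base axis. Payload 5.2 kg.
Tool frame: the origin (TCP) lies where the fingers leave the gripper's body, on its centre line; the fingertips stand 84 mm ahead of it and the grasp point (between the pads) lies 65 mm ahead of it (bot.grip_depth is the distance from the TCP to the grasp point, in m); z points along the fingers, y is the direction in which the jaws open and shut (so a half turn about z gives the same grasp; the last joint's range is limited). The gripper opens to 93 mm and grips with 3 to 60 N. Pads are 15 mm wide; open, the fingers measure 128 mm over their backs; the gripper's body (75 mm by 188 mm) begins 65 mm behind the grasp point.
Start: joints at [-1.335, 0.259, 1.535, -0, 1.348, -0.203], TCP at [0.234, -0.498, 0.303] pointing down, gripper open.
Joint ranges: [-3.14, 3.14], [-0.91, 2.08], [0.19, 2.58], [-1.22, 4.36], [0.22, 2.71], [-3.12, 3.12]. Speed limits (rad/s): [2.57, 2.57, 3.14, 3.14, 3.14, 3.14].

## Interface

Orientations are given as a 3x3 rotation matrix whose columns are the frame's x, y, z axes.
In Python, from workcell import bot gives the robot as it stands.
- The arm moves only by the tool play_rows, never from a script. Its argument "deltas" is one flat list of numbers, 5 for each row, row after row: the shift along the tool's x, y, z in units of 80 mm (1.0 is 80 mm), then the turn about the tool's z in units of 2 pi rad (1.0 is 2 pi rad), then the closure, from -1 (fully open) to 1 (shut). A call has 1 to 8 rows; each row is the pose to reach, as a shift and turn from the pose measured when the call began, along the tool's axes at that moment, turning the shorter way round; what a row does not reach only later rows make up. A row lasts 1/12 s, in which the tool goes at most 41.7 mm and 7.16 degrees, less where a joint would pass 70% of its speed; a pose out of reach is approached as far as the arm can. A call with a number of a shift or a turn outside -1 to 1 is refused whole. A call with a gripper value outside its range is refused whole. The fingers move at their own pace and stop on an object; "newtons" is the grip in N (left out, the last holds). Time passes only in rows, so rows that repeat a pose let the fingers close. It gives the time, the measured TCP pose, the force and the opening at its end, in the units of the state.
- bot.read_state(): the state, without advancing time (a new reading comes with each control period).
- bot.camera(name): name is "scene" or "top" or "wrist"; returns (picture, depth): 480x640x3 uint8, red, green, blue; 480x640 float32, m along the optical axis (not along the pixel's ray), 0 where there is no reading.
- bot.camera_params(name): a dict with "fov_y" (degrees; the focal length in pixels is half the picture's height over the tangent of half this angle, whatever the lens; pixels are square), "cx", "cy" (the principal point, pixels), "eye" and "attitude" of the camera in the world. Camera axes: x right, y up, looking along -z (the intrinsics and any distortion apply to the point x, -y, -z); pixel columns grow to the right and rows downward; lengths in m; the calibration is good to about 2 mm. The wrist camera is an equidistant fisheye: a pixel r from the principal point sees the ray r / f radians off the axis. A picture is of the moment at which its call begins: read the wrist's pose just before it. camera_params takes no time and is no camera call; for the wrist camera it gives the pose at the moment of the call.
- bot.sign_off(): hands the job in, once; it reports no verdict.
The state is a dict: "t": time; "joint_pos": joint angles; "joint_vel": joint speeds; "joint_torque": joint torques, N m; "tcp_pos": TCP position; "tool_rot": TCP orientation; "wrist_force": force on the tool from outside, world axes, zero at the start; "torque": the same for the moment, N m; "opening": opening from 0.0 (shut) to 1.0 (fully open).
Only numpy, scipy, OpenCV 4.12 (cv2) and the standard library are available. Lean on these libraries where they do the work, as an engineer would, in place of code of your own. Each camera call takes 0.05 s, during which the arm holds its last target. There are 200 camera calls.

## Task

Air the blue curing box in which the oiled jars dry: with its lid still shut, turn the fan dial on its grey wing clockwise until the white pointer stands at the red mark. Then raise the lid, which has a wooden handle, to 40 degrees, where the red tick of the quadrant is, and finish while still holding it there: it falls shut if let go. Leave the dial at the mark and do not shift the things standing round the box.

Things in the scene. Friction and masses are not known exactly. Their poses are not given: they have to be found in the camera images.
- curing_box: Blue sheet-metal box, fixed to the table, 140 (x) by 200 (y) by 100 mm high, with a grey control wing of the same depth and height on its left, y = +102 to +190 mm. Origin: centre of the blue box's underside, on the table; +x points to its rear (the hinge side), +y to the wing, z up. Three jars stand inside, fixed.
- dial_mark (a point): The red mark on the wing's top, 37 mm straight to the rear (box +x) of the dial's axis.
- lid_tick (a point): The red 40-degree tick of the aluminium quadrant that stands on the box's right side (y = -105 mm), 75 mm radius, centred on the hinge line, its top 175 mm above the table; other ticks at 0, 20 and 60 degrees are black. The lid's side edge points along the ticks.
- lid_hinge (a point): Middle of the lid's hinge line, at [70, 0, 100] mm in the box's frame; the line runs along the box's y.
- lid (a joint): Opening angle of the aluminium lid, rad: 0 shut, grows as its front edge rises, stop at 1.2; 40 degrees is 0.698. The lid (144 by 200 by 8 mm, about 0.25 kg) has no stay or spring and falls shut from any angle when let go.
- lid_handle (a point): Centre of the lid's wooden cross handle: a round bar 22 mm thick and 36 mm long along the box's y, on a thin stem at its middle. With the lid shut it lies 120 mm in front (box -x) of the hinge line and 42 mm above it, 34 mm above the lid's top; it swings with the lid. Pinched on its two flat ends from above, it can pivot between the fingers.
- fan_dial (a joint): Angle of the fan dial, rad, growing clockwise seen from above; range 0 to 4.71. The white pointer's direction, seen from above and measured anticlockwise from the box's +x, is 2.356 minus this value: at 2.356 it stands at the red mark. It starts 0.55 to 1.4 rad short of the mark and stays where left (0.04 N m).
- dial_grip (a point): On the dial's vertical axis ([0, 146] mm in the box's frame), 26 mm above the wing's top, at the height to grip. The dial is a black bar 46 mm long (along the pointer), 13 mm thick, its top 35 mm above the wing, on a round skirt of 54 mm diameter and 6 mm height. White line: the pointer, on one half of the top.
- sanding_block_mid (a point): Bystander: cork sanding block 39 by 65 by 28 mm, loose; its centre.
- round_tower_mid (a point): Bystander: pale turned toy tower, 50 mm diameter, 106 mm high, loose; its centre.
- oiled_house_mid (a point): Bystander: brown toy house 58 by 56 by 125 mm, loose; its centre.

How it is judged:
On the way:
1. with the lid shut, the dial's pointer stands at the red mark, within 6 degrees (value of joint fan_dial between 2.251 and 2.461 rad and value of joint lid below 0.06 rad and velocity of joint fan_dial between -0.1 and 0.1 rad/s), for 0.3 s.
At the end, for the whole second after the job is handed in: The lid is held still by the fingers at 40 degrees (36 to 44), the dial stands at the red mark within 6 degrees, no loose thing props the lid, and sanding block, tower and house stand within 15 mm of where they were (value of joint fan_dial between 2.251 and 2.461 rad and value of joint lid between 0.628 and 0.768 rad and velocity of joint lid between -0.08 and 0.08 rad/s and contact force between the fingers and lid above 0.5 N and contact force between lid and sanding_block below 0.2 N and distance of each of sanding_block_mid, round_tower_mid, oiled_house_mid from where it was at the start of the episode below 0.015 m and contact force between lid and round_tower below 0.2 N and contact force between lid and oiled_house below 0.2 N); the arm keeps its last pose, push and grip.
It fails at once if sanding block knocked or shifted more than 15 mm (distance of sanding_block_mid from where it was at the start of the episode above 0.015 m).
It fails at once if round tower knocked or shifted more than 15 mm (distance of round_tower_mid from where it was at the start of the episode above 0.015 m).
It fails at once if oiled house knocked or shifted more than 15 mm (distance of oiled_house_mid from where it was at the start of the episode above 0.015 m).
It also fails if it takes over 51 s, if anything falls off the work surface, if the arm or the gripper's body presses on something with over 40 N, if the wrist force passes 120 N, or if a joint passes its speed limit or range.

## Working session

There is one attempt and no reset: what is moved stays moved. The work goes in short steps, Python scripts to look and compute and a tool call to move; the robot and the scene stay as the last step left them, time stands still between calls to the robot, and variables do not carry over. Pictures are saved under pics/ and viewed, about 8 in all and at most 12, crops included, and the job is handed in when it is done.

Besides the shell and the picture viewer there is one more tool, called after ">>>" in YAML: its name, and indented under it one key for each argument. play_rows: Moves the arm, as the interface text tells. Its arguments: {"type":"object","properties":{"deltas":{"type":"array"},"newtons":{"type":"number"}},"required":["deltas"]}

```bash
mkdir -p pics; ls
python3 - <<'E'
from workcell import bot
import cv2,numpy as np
np.set_printoptions(precision=4,suppress=True)
s=bot.read_state();print(s)
for n in("scene","top"):
    p,d=bot.camera(n);cv2.imwrite(f"pics/{n}0.png",p[:,:,::-1]);np.savez(f"pics/{n}0.npz",p=p,d=d);print(n,bot.camera_params(n))
E
```

```text
pics
{'t': 0.0, 'joint_pos': array([-1.3348,  0.2593,  1.5361,  0.    ,  1.348 , -0.2028]), 'joint_vel': array([-0.0003,  0.0002,  0.    , -0.003 , -0.0002,  0.0012]), 'joint_torque': array([  0.0019, -43.7294, -28.4001,   0.0721,   0.0414,  -0.0001]), 'tcp_pos': array([ 0.2336, -0.4975,  0.3019]), 'tool_rot': array([[ 0.9053,  0.4248, -0.0004],
       [ 0.4248, -0.9053,  0.0018],
       [ 0.0004, -0.0018, -1.    ]]), 'wrist_force': array([-0.2769, -0.6001,  0.5717]), 'torque': array([-0.0468,  0.0383,  0.0412]), 'opening': 0.9967884182666166}
scene {'fov_y': 50.06921836163907, 'cx': 319.57177079785566, 'cy': 241.25657399846816, 'eye': array([-0.0656,  0.3803,  0.9314]), 'attitude': array([[-0.5316,  0.6549, -0.5371],
       [-0.8469, -0.4219,  0.3237],
       [-0.0146,  0.627 ,  0.7789]])}
top {'fov_y': 50.73190481426365, 'cx': 318.6698735884601, 'cy': 239.41100585979282, 'eye': array([0.3294, 0.0324, 1.3047]), 'attitude': array([[-0.0015,  0.9859, -0.1673],
       [-1.    , -0.0002,  0.0078],
       [ 0.0077,  0.1673,  0.9859]])}
```

View pics/scene0.png

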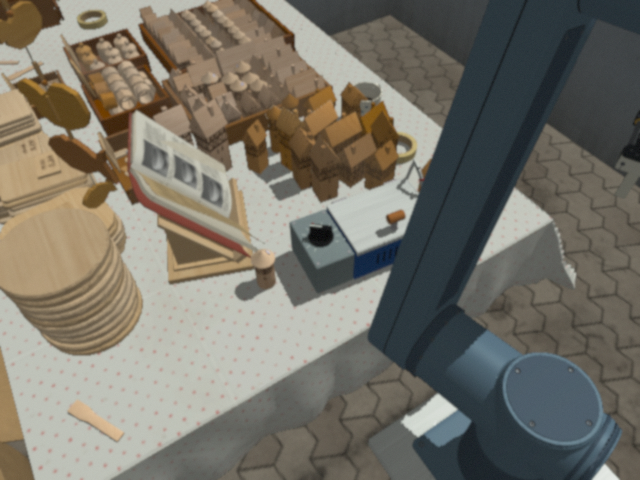

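View pics/top0.png

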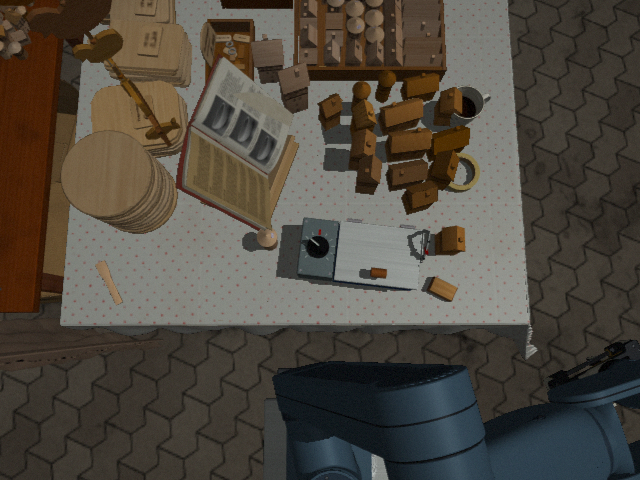

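The top view shows the wing at about (318,248), with the dial at (317,246) and its white pointer going up-left. The lid is at about (378,255), the handle at (379,272), the tower at (266,239), the house at (453,240), the cork block at (441,288) and the quadrant at (424,243). Next I'll measure these and take an enlarged crop.

```bash
cat > h.py <<'E'
import numpy as np,cv2
from workcell import bot
np.set_printoptions(precision=4,suppress=True)
def ray(c,u,v):
    f=240/np.tan(np.radians(c['fov_y']/2))
    return c['attitude']@np.array([(u-c['cx'])/f,-(v-c['cy'])/f,-1.])
def onz(c,u,v,z):
    r=ray(c,u,v);return c['eye']+r*(z-c['eye'][2])/r[2]
def proj(c,P):
    f=240/np.tan(np.radians(c['fov_y']/2))
    q=(np.asarray(P)-c['eye'])@c['attitude']
    return c['cx']+f*q[...,0]/-q[...,2],c['cy']-f*q[...,1]/-q[...,2]
E
python3 - <<'E'
from h import *
c=bot.camera_params("top");z=np.load("pics/top0.npz");p,d=z['p'],z['d']
f=240/np.tan(np.radians(c['fov_y']/2))
V,U=np.mgrid[:480,:640]
R=np.stack([(U-c['cx'])/f,-(V-c['cy'])/f,-np.ones_like(U,float)],-1)@c['attitude'].T
P=c['eye']+R*d[...,None]
roi=np.zeros((480,640),bool);roi[205:300,290:432]=1
m=roi&(abs(P[...,2]-.104)<.012)&(d>0)
n,l,st,_=cv2.connectedComponentsWithStats(m.astype(np.uint8))
k=1+st[1:,4].argmax();q=P[l==k][:,:2].astype(np.float32)
print(n,st[k],cv2.minAreaRect(q),np.median(P[l==k][:,2]))
print(cv2.boxPoints(cv2.minAreaRect(q)))
hsv=cv2.cvtColor(p,cv2.COLOR_RGB2HSV)
# handle: brown inside lid
h=roi&(hsv[...,1]>100)&(hsv[...,0]<25)&(U<405)
n,l,st,ce=cv2.connectedComponentsWithStats(h.astype(np.uint8))
for i in range(1,n):
    if st[i,4]>5: 
        mm=l==i;print("brown",st[i],ce[i],np.median(P[mm],0),cv2.minAreaRect(np.argwhere(mm)[:,::-1].astype(np.float32)))
for nm,(u0,u1,v0,v1) in dict(tower=(250,280,222,255),house=(436,470,222,258),block=(424,460,274,304)).items():
    mm=(U>=u0)&(U<u1)&(V>=v0)&(V<v1)&(P[...,2]>.015);qq=P[mm];print(nm,qq.min(0),qq.max(0),cv2.minAreaRect(qq[:,:2].astype(np.float32)))
# dial: dark pixels at wing
mm=(U>298)&(U<337)&(V>222)&(V<276)&(P[...,2]>.12);print("dial",P[mm].mean(0) if mm.any() else None,mm.sum(),P[mm][:,2].max())
cv2.imwrite("pics/crop.png",cv2.resize(p[205:305,290:470,::-1],None,fx=4.4,fy=4.4,interpolation=cv2.INTER_CUBIC))
E
```

```text
4 [ 297  218  128   72 6987] ((0.5054250955581665, -0.07752718031406403), (0.2961065471172333, 0.15450651943683624), 82.87578582763672) 0.10652635983744574
[[ 0.4104 -0.2149]
 [ 0.5637 -0.234 ]
 [ 0.6004  0.0598]
 [ 0.4471  0.079 ]]
brown [318 229   3   6  13] [319.3077 232.    ] [0.5518 0.0221 0.1009] ((319.0, 231.5), (5.0, 2.0), 90.0)
brown [370 268  17  10 143] [378.0839 272.5035] [ 0.4483 -0.1123  0.1511] ((378.0, 272.5), (9.0, 16.0), 90.0)
tower [0.3294 0.0324 0.0157] [0.5763 0.1881 1.3047] ((0.45206713676452637, 0.10524527728557587), (0.28446251153945923, 0.049013908952474594), 26.16274070739746)
house [ 0.3294 -0.3339  0.0152] [0.5648 0.0324 1.3047] ((0.45742854475975037, -0.14557954668998718), (0.07353591173887253, 0.43235844373703003), 26.0782470703125)
block [ 0.3294 -0.3283  0.015 ] [0.4523 0.0324 1.3047] ((0.395315945148468, -0.14454330503940582), (0.0690702572464943, 0.3713483512401581), 9.900144577026367)
dial [0.4961 0.0264 0.2497] 131 1.3047058238671727
```

View pics/crop.png

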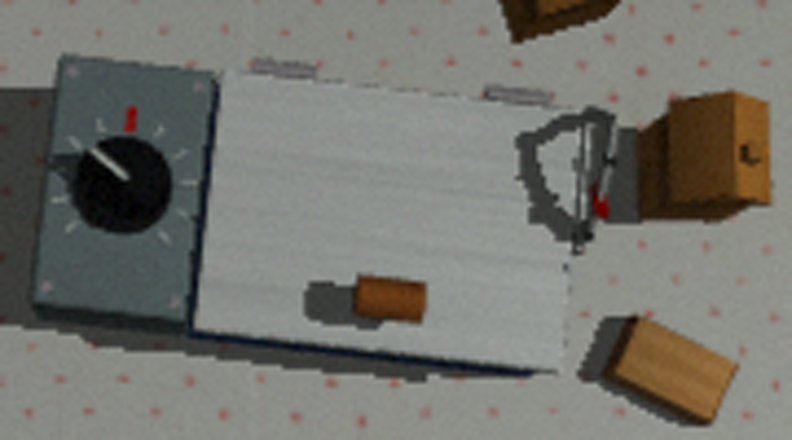

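The crop shows the pointer from (127,178) to (92,150), aimed left of the red mark at (131,119). The lid is shut, and the handle bar is centred at (391,299). Next I'll fit the box pose from these pixels.

Run:
```python
from h import *
from scipy.optimize import least_squares
c=bot.camera_params("top")
pts=[((62,55),(70,190,100)),((35,304),(-70,190,100)),((391,299),(-50,0,144)),((131,119),(37,146,100)),((218,73),(74,100,108)),((194,332),(-74,100,108)),((556,372),(-74,-100,108))]
def px(a): return a[0]/4.4+289.6,a[1]/4.4+204.6
W=np.array([onz(c,*px(a),b[2]/1e3)[:2] for a,b in pts]);B=np.array([b[:2] for _,b in pts])/1e3
def T(q,b):
    k,s=np.cos(q[2]),np.sin(q[2]);return b@np.array([[k,s],[-s,k]])+q[:2]
r=least_squares(lambda q:(T(q,B)-W).ravel(),[.5,-.12,-.12],loss='soft_l1',f_scale=.003);q=r.x
print("pose",q,np.degrees(q[2]));print("res mm",(T(q,B)-W)*1e3)
dg=T(q,np.array([0,.146]));hd=T(q,np.array([-.05,0]));print("dial",dg,"handle",hd)
a,b=[onz(c,*px(x),.135)[:2] for x in((127,178),(92,150))];v=b-a;print("pointer deg",np.degrees(np.arctan2(v[1],v[0])),"start",a,"tip",b, "from axis",np.degrees(np.arctan2(*(b-dg)[::-1])))
s=bot.read_state();R=s['tool_rot']
tgt=np.r_[dg,.30];print("tool units",R.T@(tgt-s['tcp_pos'])/.08)
```

```text
pose [ 0.4978 -0.1198 -0.1148] -6.5751742986352815
res mm [[ 0.1961  1.6928]
 [-0.9068  3.5652]
 [-0.8475  0.2293]
 [-1.6552 -0.1678]
 [ 5.6628 -2.4112]
 [ 0.7812  0.4514]
 [-0.4757 -3.9898]]
dial [0.5145 0.0252] handle [ 0.4481 -0.1141]
pointer deg 50.95494050565394 start [0.5145 0.0237] tip [0.5296 0.0423] from axis 48.450514668951335
tool units [ 5.9548 -4.4239  0.0341]
```

>>> play_rows:
  deltas: [0.4,-0.3,0,0,-1,0.7,-0.52,0,0,-1,0.95,-0.7,0,0,-1,0.95,-0.7,0,0,-1]
  newtons: 20

```text
t: 0.43
tcp_pos: [0.2801, -0.4106, 0.3018]
tool_rot: [[0.904, 0.427, 0.0], [0.427, -0.904, 0.005], [0.002, -0.004, -1.0]]
wrist_force: [0.3, 0.4, -0.4]
opening: 0.995
```

>>> play_rows:
  deltas: [0.4,-0.3,0,0,-1,0.7,-0.52,0,0,-1,0.95,-0.7,0,0,-1,0.95,-0.7,0,0,-1]

```text
t: 0.77
tcp_pos: [0.326, -0.3242, 0.302]
tool_rot: [[0.903, 0.43, 0.0], [0.43, -0.903, 0.007], [0.003, -0.006, -1.0]]
wrist_force: [0.5, 0.0, -0.5]
opening: 0.999
```

>>> play_rows:
  deltas: [0.4,-0.3,0,0,-1,0.7,-0.52,0,0,-1,0.95,-0.7,0,0,-1,0.95,-0.7,0,0,-1]

```text
t: 1.1
tcp_pos: [0.3715, -0.2385, 0.3025]
tool_rot: [[0.902, 0.433, 0.001], [0.433, -0.902, 0.008], [0.004, -0.007, -1.0]]
wrist_force: [-0.3, 0.1, -0.1]
opening: 1.0
```

>>> play_rows:
  deltas: [0.4,-0.3,0,0,-1,0.7,-0.52,0,0,-1,0.95,-0.7,0,0,-1,0.95,-0.7,0,0,-1]

```text
t: 1.43
tcp_pos: [0.417, -0.1533, 0.3032]
tool_rot: [[0.9, 0.435, 0.001], [0.435, -0.9, 0.009], [0.005, -0.008, -1.0]]
wrist_force: [-0.8, -1.0, 0.2]
opening: 0.999
```

>>> play_rows:
  deltas: [0.4,-0.3,0,0,-1,0.7,-0.52,0,0,-1,0.95,-0.7,0,0,-1,0.95,-0.7,0,0,-1]

```text
t: 1.77
tcp_pos: [0.4625, -0.0685, 0.304]
tool_rot: [[0.899, 0.437, 0.002], [0.437, -0.899, 0.01], [0.006, -0.008, -1.0]]
wrist_force: [-0.6, -0.2, -0.3]
opening: 1.0
```

>>> play_rows:
  deltas: [0.4,-0.3,0,-0.02,0.1,0.7,-0.52,0,-0.04,0.1,1.0,-0.77,0,-0.06,0.1,1.0,-0.77,0,-0.072,0.1,1.0,-0.77,0,-0.072,0.1,1.0,-0.77,0,-0.072,0.1]

```text
t: 2.27
tcp_pos: [0.5076, 0.0203, 0.3046]
tool_rot: [[0.62, 0.785, 0.001], [0.785, -0.62, 0.009], [0.008, -0.005, -1.0]]
wrist_force: [-0.1, -0.9, 0.4]
opening: 0.62
```

Run:
```python
from h import *
s=bot.read_state();c=bot.camera_params("wrist");p,d=bot.camera("wrist");cv2.imwrite("pics/w1.png",p[:,:,::-1]);np.savez("pics/w1.npz",p=p,d=d)
print(s['t'],s['tcp_pos'],s['tool_rot'],s['joint_pos'],s['opening']);print(c)
```

```text
2.2667 [0.5076 0.0203 0.3046] [[ 0.62    0.7846  0.0013]
 [ 0.7846 -0.62    0.0092]
 [ 0.008  -0.0047 -1.    ]] [-0.1851  0.1807  1.631   0.0096  1.3303  0.4813] 0.6202092162799157
{'fov_y': 65.70646984690485, 'cx': 315.13339540595746, 'cy': 243.00301834004455, 'eye': array([0.5517, 0.0758, 0.3879]), 'attitude': array([[ 0.7848,  0.5987,  0.1604],
       [-0.6198,  0.7601,  0.1951],
       [-0.0051, -0.2525,  0.9676]])}
```

View pics/w1.png

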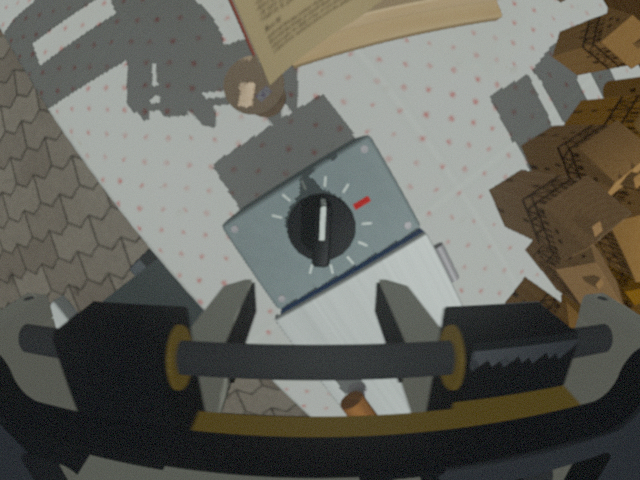

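The wrist view shows the dial skirt centred at about (321,227), with the bar running from (323,197) to (321,265) almost along the image's vertical. The red mark is at (361,202). I'll refine the dial axis and angle from these.

```bash
cat >> h.py <<'E'
def wray(c,u,v):
    f=240/np.tan(np.radians(c['fov_y']/2));x,y=u-c['cx'],v-c['cy'];r=np.hypot(x,y);t=r/f
    return c['attitude']@np.array([np.sin(t)*x/r,-np.sin(t)*y/r,-np.cos(t)])
def wonz(c,u,v,z):
    r=wray(c,u,v);return (c['eye']+r*(z-c['eye'][2])/r[2])[:2]
E
python3 - <<'E'
from h import *
c=bot.camera_params("wrist");p=np.load("pics/w1.npz")['p'];hsv=cv2.cvtColor(p,cv2.COLOR_RGB2HSV)
V,U=np.mgrid[:480,:640]
m=((U>280)&(U<365)&(V>185)&(V<272)&(hsv[...,2]<50)).astype(np.uint8)
cs=max(cv2.findContours(m,0,2)[0],key=cv2.contourArea);print("dark",cv2.boundingRect(cs),cv2.fitEllipse(cs))
w=((U>312)&(U<332)&(V>195)&(V<245)&(hsv[...,2]>120)&(hsv[...,1]<60));a=np.argwhere(w)[:,::-1];print("white",a.min(0),a.max(0),len(a))
W=np.array([wonz(c,*x,.135) for x in a]);v=cv2.fitLine(W.astype(np.float32),2,0,.01,.01).ravel();print("pointer",np.degrees(np.arctan2(v[1],v[0])),v[2:])
r=(U>350)&(U<375)&(V>190)&(V<212)&(hsv[...,1]>150)&((hsv[...,0]<8)|(hsv[...,0]>172));b=np.argwhere(r)[:,::-1].mean(0);mk=wonz(c,*b,.1);print("mark",b,mk)
cor=[wonz(c,*x,.1) for x in((367,137),(223,226),(420,232))];print("corners",cor)
e=cor[0]-cor[1];print("yaw wing left edge",np.degrees(np.arctan2(e[1],e[0])),np.linalg.norm(e))
y=-.1148;print("axis from mark",mk-.037*np.array([np.cos(y),np.sin(y)]))
print("skirt centre", wonz(c,320.5,227,.106))
E
```

```text
dark (288, 194, 63, 72) ((315.1973876953125, 224.7274169921875), (49.60831832885742, 67.61222076416016), 23.80583953857422)
white [319 206] [326 240] 209
pointer 48.88379 [0.5223 0.0328]
mark [361.4203 202.1014] [0.553  0.0211]
corners [array([0.5875, 0.059 ]), array([0.4542, 0.075 ]), array([ 0.5768, -0.0281])]
yaw wing left edge -6.847053385734305 0.13428459064572748
axis from mark [0.5162 0.0253]
skirt centre [0.5161 0.0263]
```

>>> play_rows:
  deltas: [0.1,0.05,0.3,0.008,0.1,0.1,0.05,0.6,0.008,0.1,0.1,0.05,0.8,0.008,0.1,0.1,0.05,0.8,0.008,0.1,0.1,0.05,0.8,0.008,0.1]

```text
t: 2.73
tcp_pos: [0.5152, 0.0233, 0.2404]
tool_rot: [[0.662, 0.75, -0.0], [0.75, -0.662, 0.009], [0.007, -0.006, -1.0]]
wrist_force: [0.4, -0.1, 0.3]
opening: 0.449
```

Run:
```python
from h import *
s=bot.read_state();R=s['tool_rot'];print(s['tcp_pos'],R,s['opening'],s['wrist_force'])
print("need units",R.T@(np.array([.516,.0257,.129])-s['tcp_pos']-.065*R[:,2])/.08,"y deg",np.degrees(np.arctan2(R[1,1],R[0,1])))
```

```text
[0.5152 0.0233 0.2404] [[ 0.6617  0.7498 -0.0004]
 [ 0.7497 -0.6617  0.0093]
 [ 0.0067 -0.0065 -1.    ]] 0.44900387404626685 [ 0.4289 -0.1186  0.2663]
need units [ 0.0199 -0.0035  0.5797] y deg -41.428307304124374
```

>>> play_rows:
  deltas: [0.02,0,0.25,0,0.1,0.02,0,0.45,0,0.1,0.02,0,0.58,0,0.1,0.02,0,0.58,0,0.1,0.02,0,0.58,0,0.1]

```text
t: 3.15
tcp_pos: [0.5165, 0.0245, 0.1947]
tool_rot: [[0.662, 0.749, 0.0], [0.749, -0.662, 0.009], [0.007, -0.006, -1.0]]
wrist_force: [-0.3, -0.2, 0.8]
opening: 0.448
```

>>> play_rows:
  deltas: [0,0,0,0,1,0,0,0,0,1,0,0,0,0,1,0,0,0,0,1,0,0,0,0,1,0,0,0,0,1,0,0,0,0,1,0,0,0,0,1]
  newtons: 20

```text
t: 3.82
tcp_pos: [0.5164, 0.0248, 0.1951]
tool_rot: [[0.662, 0.749, 0.0], [0.749, -0.662, 0.009], [0.007, -0.006, -1.0]]
wrist_force: [-2.7, 2.0, 5.7]
opening: 0.142
```

>>> play_rows:
  deltas: [0,0,0,0.012,1,0,0,0,0.024,1,0,0,0,0.036,1,0,0,0,0.048,1,0,0,0,0.06,1,0,0,0,0.072,1,0,0,0,0.08,1,0,0,0,0.08,1]

```text
t: 4.48
tcp_pos: [0.5163, 0.025, 0.1951]
tool_rot: [[0.942, 0.336, -0.0], [0.336, -0.942, 0.01], [0.003, -0.009, -1.0]]
wrist_force: [-2.0, 1.4, 3.2]
opening: 0.139
```

Run:
```python
from h import *
s=bot.read_state();R=s['tool_rot'];a=np.degrees(np.arctan2(R[1,0],R[0,0]));print(s['tcp_pos'],R,s['opening'],s['wrist_force'],s['torque'],s['joint_pos'],a,(a+6.7)/360)
```

```text
[0.5163 0.025  0.1951] [[ 0.9418  0.3361 -0.0001]
 [ 0.3361 -0.9418  0.0097]
 [ 0.0032 -0.0092 -1.    ]] 0.13872080701912168 [-2.0438  1.4239  3.2253] [ 0.2263  0.2033 -0.0904] [-0.1731  0.2999  1.7632  0.0109  1.0802  1.0498] 19.638873237170678 0.07316353676991855
```

>>> play_rows:
  deltas: [0,0,0,0.012,1,0,0,0,0.024,1,0,0,0,0.036,1,0,0,0,0.048,1,0,0,0,0.06,1,0,0,0,0.073,1,0,0,0,0.073,1,0,0,0,0.073,1]

```text
t: 5.15
tcp_pos: [0.5162, 0.0252, 0.1951]
tool_rot: [[0.994, -0.112, -0.0], [-0.112, -0.994, 0.01], [-0.001, -0.01, -1.0]]
wrist_force: [-2.1, 2.8, 1.9]
opening: 0.139
```

>>> play_rows:
  deltas: [0,0,0,0,1,0,0,0,0,1,0,0,0,0,0.1,0,0,0,0,0.1,0,0,0,0,0.1,0,0,0,0,0.1,0,0,0,0,0.1,0,0,0,0,0.1]

```text
t: 5.82
tcp_pos: [0.5163, 0.0251, 0.1951]
tool_rot: [[0.994, -0.112, -0.0], [-0.112, -0.994, 0.01], [-0.001, -0.01, -1.0]]
wrist_force: [0.3, 0.2, -0.4]
opening: 0.447
```

>>> play_rows:
  deltas: [0,0,-0.25,0,0.1,0,0,-0.5,0,0.1,0,0,-0.75,0,0.1,0,0,-1,0,0.1,0,0,-1,0,0.1,0,0,-1,0,0.1]

```text
t: 6.32
tcp_pos: [0.5168, 0.0242, 0.2759]
tool_rot: [[0.994, -0.112, 0.002], [-0.112, -0.994, 0.009], [0.001, -0.01, -1.0]]
wrist_force: [-0.1, 0.6, -0.8]
opening: 0.453
```

Run:
```python
from h import *
s=bot.read_state();c=bot.camera_params("wrist");p,d=bot.camera("wrist");cv2.imwrite("pics/w2.png",p[:,:,::-1]);np.savez("pics/w2.npz",p=p,d=d)
print(s['t'],s['tcp_pos'],s['tool_rot'],s['joint_pos'],s['opening'])
```

```text
6.3167 [0.5168 0.0242 0.2759] [[ 0.9937 -0.112   0.0025]
 [-0.112  -0.9937  0.0095]
 [ 0.0014 -0.0097 -1.    ]] [-0.1745  0.2189  1.6554  0.0102  1.2665  1.5055] 0.45320371955706606
```

View pics/w2.png

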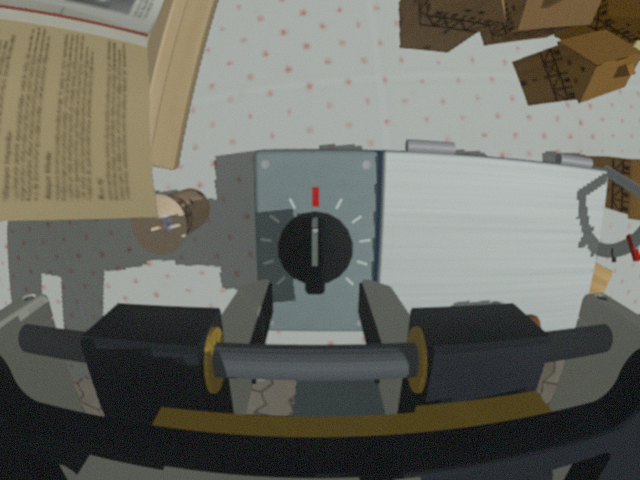

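The pointer looks vertical at x≈315, pointing at the red mark at (316,196). The lid is still shut. I'll check that numerically and work out the move to the handle.

Run:
```python
from h import *
c=bot.camera_params("wrist");p=np.load("pics/w2.npz")['p'];hsv=cv2.cvtColor(p,cv2.COLOR_RGB2HSV)
V,U=np.mgrid[:480,:640]
w=((U>306)&(U<325)&(V>214)&(V<270)&(hsv[...,2]>100)&(hsv[...,1]<70));a=np.argwhere(w)[:,::-1];print("white",a.min(0),a.max(0),len(a))
W=np.array([wonz(c,*x,.135) for x in a]);v=cv2.fitLine(W.astype(np.float32),2,0,.01,.01).ravel();print("pointer",np.degrees(np.arctan2(v[1],v[0])),v[2:])
r=(U>305)&(U<328)&(V>180)&(V<212)&(hsv[...,1]>150)&((hsv[...,0]<8)|(hsv[...,0]>172));b=np.argwhere(r)[:,::-1].mean(0);mk=wonz(c,*b,.1);print("mark",mk)
e=wonz(c,256,151,.1)-wonz(c,257,329,.1);print("left edge",np.degrees(np.arctan2(e[1],e[0])))
e=wonz(c,381,150,.1)-wonz(c,375,250,.1);print("right edge",np.degrees(np.arctan2(e[1],e[0])))
e=mk-np.array([.516,.0257]);print("axis->mark",np.degrees(np.arctan2(e[1],e[0])))
s=bot.read_state();R=s['tool_rot'];print(R.T@(np.array([.449,-.1137,.142])-s['tcp_pos']-.065*R[:,2])/.08)
```

```text
white [312 220] [317 264] 118
pointer -7.133978 [0.5269 0.0248]
mark [0.5516 0.0219]
left edge -8.486486961400374
right edge -8.042135838820846
axis->mark -6.149697886056504
[-0.6383  1.8251  0.8286]
```

>>> play_rows:
  deltas: [-0.1,0.3,0,0,-0.7,-0.2,0.6,0,0,-0.7,-0.32,0.91,0,0,-0.7,-0.32,0.91,0,0,-0.7]

```text
t: 6.7
tcp_pos: [0.4803, -0.0476, 0.2721]
tool_rot: [[0.993, -0.114, -0.004], [-0.114, -0.993, 0.009], [-0.005, -0.009, -1.0]]
wrist_force: [0.7, -0.0, 0.1]
opening: 0.685
```

>>> play_rows:
  deltas: [-0.1,0.3,0,0,-0.7,-0.2,0.6,0,0,-0.7,-0.32,0.91,0,0,-0.7,-0.32,0.91,0,0,-0.7,-0.32,0.91,0,0,-0.7,-0.32,0.91,0,0,-0.7]

```text
t: 7.2
tcp_pos: [0.4465, -0.1164, 0.2708]
tool_rot: [[0.993, -0.115, -0.005], [-0.115, -0.993, 0.011], [-0.007, -0.01, -1.0]]
wrist_force: [-0.2, 0.6, 0.1]
opening: 0.853
```

Run:
```python
from h import *
s=bot.read_state();R=s['tool_rot'];p,d=bot.camera("scene");q,_=bot.camera("wrist");c=bot.camera_params("scene");print(proj(c,np.array([.449,-.1137,.142])))
cv2.imwrite("pics/s3.png",np.hstack([cv2.resize(p[150:310,250:490,::-1],(400,267)),cv2.resize(q[:,:,::-1],(400,267),interpolation=cv2.INTER_AREA)]))
print(s['tcp_pos'],R,s['opening'],s['wrist_force'],R.T@(np.array([.449,-.1137,.142])-s['tcp_pos']-.065*R[:,2])/.08)
```

```text
(np.float64(396.0235311402028), np.float64(216.581466781432))
[ 0.4465 -0.1164  0.2708] [[ 0.9934 -0.1149 -0.0054]
 [-0.1148 -0.9933  0.0107]
 [-0.0066 -0.01   -0.9999]] 0.8525676224346594 [-0.2294  0.5881  0.0906] [ 0.0375 -0.0215  0.7975]
```

View pics/s3.png

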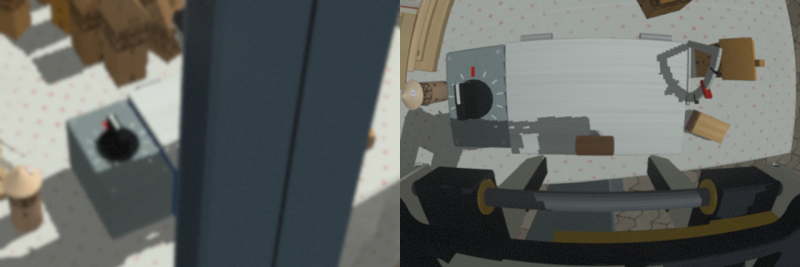

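The wrist half shows the handle at about (310,261) in full-picture pixels, centred between the fingers. The scene half is mostly hidden by the arm. I'll measure the handle before descending.

Run:
```python
from h import *
s=bot.read_state();R=s['tool_rot'];c=bot.camera_params("wrist");p,d=bot.camera("wrist");hsv=cv2.cvtColor(p,cv2.COLOR_RGB2HSV)
V,U=np.mgrid[:480,:640]
m=((U>265)&(U<360)&(V>230)&(V<285)&(hsv[...,1]>110)&(hsv[...,0]<20)).astype(np.uint8)
n,l,st,ce=cv2.connectedComponentsWithStats(m);k=1+st[1:,4].argmax();x,y,w,h,_=st[k];print(st[k],ce[k])
g=wonz(c,*ce[k],.147);print("handle",g,wonz(c,x,y+h/2,.147),wonz(c,x+w,y+h/2,.147),wonz(c,x+w/2,y,.145),wonz(c,x+w/2,y+h,.145))
```

```text
[282 245  28  33 361] [293.4238 261.5623]
handle [ 0.452 -0.103] [ 0.4528 -0.0963] [ 0.451  -0.1126] [ 0.4613 -0.1056] [ 0.4409 -0.1029]
```

>>> play_rows:
  deltas: [0.05,-0.02,0.2,0,-0.7,0.05,-0.02,0.4,0,-0.7,0.05,-0.02,0.6,0,-0.7,0.05,-0.02,0.8,0,-0.7,0.05,-0.02,0.8,0,-0.7,0.05,-0.02,0.8,0,-0.7]

```text
t: 7.85
tcp_pos: [0.4506, -0.1134, 0.2068]
tool_rot: [[0.994, -0.112, -0.007], [-0.112, -0.994, 0.011], [-0.008, -0.01, -1.0]]
wrist_force: [0.7, -0.0, 0.6]
opening: 0.849
```

>>> play_rows:
  deltas: [0,0,0,0,1,0,0,0,0,1,0,0,0,0,1,0,0,0,0,1,0,0,0,0,1,0,0,0,0,1,0,0,0,0,1,0,0,0,0,1]
  newtons: 25

```text
t: 8.52
tcp_pos: [0.4506, -0.1138, 0.207]
tool_rot: [[0.994, -0.112, -0.006], [-0.112, -0.994, 0.01], [-0.007, -0.009, -1.0]]
wrist_force: [-0.8, -1.0, 0.7]
opening: 0.385
```

Run:
```python
from h import *
s=bot.read_state();R=s['tool_rot'];print(s['t'],s['tcp_pos'],R,s['opening']*93,s['wrist_force'])
g=s['tcp_pos']+.065*R[:,2];print("grasp",g)
ux=np.array([np.cos(-.117),np.sin(-.117),0])
for t in (10,20,30,40):
    a=np.radians(t);d=(.120*(1-np.cos(a))+.042*np.sin(a))*ux+np.array([0,0,.120*np.sin(a)+.042*np.cos(a)-.042])
    print(t,R.T@d/.08,"tcp",s['tcp_pos']+d)
```

```text
8.5167 [ 0.4506 -0.1138  0.207 ] [[ 0.9937 -0.1118 -0.0064]
 [-0.1117 -0.9937  0.0102]
 [-0.0075 -0.0094 -0.9999]] 35.81812135396249 [-0.8403 -0.9567  0.7025]
grasp [ 0.4502 -0.1131  0.142 ]
10 [ 0.1121 -0.0018 -0.2533] tcp [ 0.4596 -0.1149  0.2272]
20 [ 0.2664 -0.0032 -0.4834] tcp [ 0.472  -0.1163  0.2455]
30 [ 0.4583 -0.0041 -0.6831] tcp [ 0.4874 -0.1181  0.2613]
40 [ 0.6821 -0.0045 -0.8465] tcp [ 0.5053 -0.1202  0.2743]
```

>>> play_rows:
  deltas: [0.025,0,-0.065,0,1,0.052,0,-0.13,0,1,0.08,0,-0.192,0,1,0.112,0,-0.253,0,1,0.147,0,-0.312,0,1,0.185,0,-0.37,0,1,0.225,0,-0.428,0,1,0.266,0,-0.483,0,1]

```text
t: 9.18
tcp_pos: [0.4722, -0.1164, 0.2458]
tool_rot: [[0.994, -0.112, -0.007], [-0.112, -0.994, 0.011], [-0.008, -0.01, -1.0]]
wrist_force: [1.3, 1.5, -5.0]
opening: 0.383
```

Run:
```python
from h import *
s=bot.read_state();R=s['tool_rot'];print(s['t'],s['tcp_pos'],R,s['opening']*93,s['wrist_force'])
for t in ([.4596,-.1149,.2272],[.472,-.1163,.2455],[.4874,-.1181,.2613],[.496,-.1191,.268],[.5053,-.1202,.2743]): print(R.T@(np.array(t)-s['tcp_pos'])/.08)
```

```text
9.1833 [ 0.4722 -0.1164  0.2458] [[ 0.9937 -0.1117 -0.0067]
 [-0.1116 -0.9937  0.0106]
 [-0.0079 -0.0098 -0.9999]] 35.659159533482985 [ 1.2888  1.4546 -4.9954]
[-0.1568  0.0012  0.2333]
[-0.0026 -0.001   0.0034]
[ 0.1897 -0.0021 -0.1956]
[ 0.2972 -0.0025 -0.2802]
[ 0.4137 -0.0026 -0.3599]
```

Now the second half of the lift, to 40 degrees.

>>> play_rows:
  deltas: [0.045,0,-0.05,0,1,0.09,0,-0.1,0,1,0.14,0,-0.147,0,1,0.19,0,-0.195,0,1,0.243,0,-0.239,0,1,0.297,0,-0.28,0,1,0.355,0,-0.322,0,1,0.414,0,-0.36,0,1]

```text
t: 9.85
tcp_pos: [0.5057, -0.1203, 0.2745]
tool_rot: [[0.994, -0.112, -0.007], [-0.112, -0.994, 0.011], [-0.008, -0.01, -1.0]]
wrist_force: [0.4, 0.2, -4.5]
opening: 0.383
```

>>> play_rows:
  deltas: [0,0,0,0,1,0,0,0,0,1,0,0,0,0,1,0,0,0,0,1]

```text
t: 10.18
tcp_pos: [0.5058, -0.1204, 0.2746]
tool_rot: [[0.994, -0.112, -0.006], [-0.112, -0.994, 0.011], [-0.007, -0.01, -1.0]]
wrist_force: [0.1, 0.5, -3.5]
opening: 0.384
```

Run:
```python
from h import *
s=bot.read_state();R=s['tool_rot'];print(s['t'],s['tcp_pos'],s['opening']*93,s['wrist_force'],s['joint_vel'])
c=bot.camera_params("wrist");q,d=bot.camera("wrist");t,dt=bot.camera("top");np.savez("pics/w4.npz",p=q,d=d,t=t,dt=dt)
cv2.imwrite("pics/w4.png",np.hstack([cv2.resize(t[200:310,240:480,::-1],(480,220)),cv2.resize(q[:165,320:640,::-1],(320,220))]) if 0 else np.vstack([q[:,:,::-1][:340],cv2.resize(t[200:310,240:480,::-1],(640,256))[:255]]))
# lid angle from top depth-free: wrist depth on the lid
f=240/np.tan(np.radians(c['fov_y']/2));V,U=np.mgrid[:480,:640]
x,y=U-c['cx'],V-c['cy'];r=np.hypot(x,y)+1e-9;th=r/f
k=d/np.cos(th);P=c['eye']+np.stack([np.sin(th)*x/r*k,-np.sin(th)*y/r*k,-np.cos(th)*k],-1)@c['attitude'].T
yw=-.117;o=np.array([.516,.0257])-np.array([[np.cos(yw),-np.sin(yw)],[np.sin(yw),np.cos(yw)]])@[0,.146]
B=(P[...,:2]-o)@np.array([[np.cos(yw),-np.sin(yw)],[np.sin(yw),np.cos(yw)]])
m=(d>0)&(abs(B[...,1])<90)&(B[...,0]>-.02)&(B[...,0]<.06)&(abs(B[...,1])<.09)&(P[...,2]>.105)&(P[...,2]<.2)
b=B[m];z=P[m][:,2];a=np.polyfit(b[:,0],z,1);i=abs(np.polyval(a,b[:,0])-z)<.01;a=np.polyfit(b[i,0],z[i],1);print(m.sum(),i.sum(),"lid deg",np.degrees(np.arctan(-a[0])),a)
```

```text
10.1833 [ 0.5058 -0.1204  0.2746] 35.670758305541646 [ 0.1291  0.4997 -3.4649] [-0.0015 -0.0011  0.0029 -0.0001 -0.0022 -0.0022]
36509 36165 lid deg 39.528418019533895 [-0.8252  0.1692]
```

View pics/w4.png

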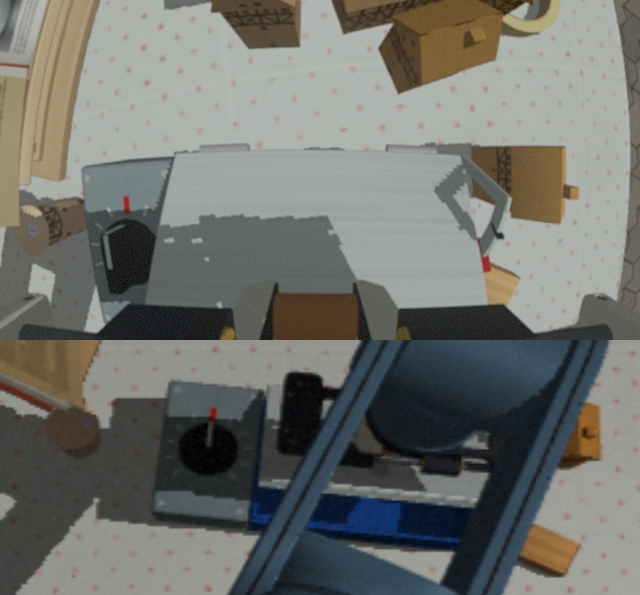

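The lid is raised and measures 39.5° by depth, and the handle is gripped at 36 mm. In the top half of the picture the red tick sits at the lid's side edge, about (486,263). In the lower half the pointer at (210,432) points at the red mark at (213,413), and the tower, house and block haven't moved. Handing in.

```bash
python3 -c "
from workcell import bot
print(bot.sign_off())"
```

```text
the job is handed in; nothing more can be done
None
```

I turned the fan dial about 55° clockwise to the red mark with the lid shut. I then pinched the wooden handle on its two ends, raised the lid to 40° and handed in at about 10 s while still holding it. Signing off gave no verdict.

**Dial:** after I let go of it, the pointer measured -7.1°, against -6.1° for the direction from the dial's axis to the mark. The tolerance is 6°. The wing's edges in the same picture gave about -8°, a small disagreement that is still well inside tolerance. The last top view shows the pointer still at the mark.

**Lid:** a depth fit on the raised lid gave 39.5°. The arm was at rest, the grip opening was 35.7 mm on the 36 mm bar, and the wrist carried a load of about 3.5 N.

**Bystanders:** the tower, house and block looked unmoved, but I only checked them by eye in the last pictures and did not measure them. My one attempt to measure them, before moving anything, gave unusable numbers.

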